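# Test-twist the bottle caps and sort loose from tight

## Task

Test-twist the screw cap of each of the three square bottles: on a tight one the whole bottle turns with the cap, on a loose one the cap turns by itself. Stand every bottle with a tight cap in the deep carrier and every bottle with a loose cap in the shallow tray, setting them down gently and upright. Do not tip any bottle on the way, and leave the wash bottle, the tip box and the well plate where they are.

Things in the scene. Friction and masses are not known exactly. Their poses are not given: they have to be found in the camera images.
- bottle1: one of three alike square white bottles with a round ribbed grey screw cap; 0.24 to 0.5 kg. Body 48 x 48 mm, 70 mm high, shoulder and neck (at most 46 mm across, 36 mm from 78 mm up) to 84 mm; cap 41 mm in diameter, 84 to 110 mm up. Any number of the three caps, none and all included, can be loose; looks do not tell. Origin: centre of the underside; z up, x, y square to the body's sides, not following the cap
- bottle1_top (a point): centre of the cap's top, 110 mm up; axes as bottle1. A thin white bar across the cap lies along the bottle's x at the start. Tight cap: under 5 degrees of play, twisting it turns the whole free-standing bottle. Loose cap: turns almost freely, 74 degrees either way, the bottle stays. It never comes off: a bottle may be lifted by its cap. Twisting never tightens or loosens it
- bottle2: one of three alike square white bottles with a round ribbed grey screw cap; 0.24 to 0.5 kg. Body 48 x 48 mm, 70 mm high, shoulder and neck (at most 46 mm across, 36 mm from 78 mm up) to 84 mm; cap 41 mm in diameter, 84 to 110 mm up. Any number of the three caps, none and all included, can be loose; looks do not tell. Origin: centre of the underside; z up, x, y square to the body's sides, not following the cap
- bottle2_top (a point): centre of the cap's top, 110 mm up; axes as bottle2. A thin white bar across the cap lies along the bottle's x at the start. Tight cap: under 5 degrees of play, twisting it turns the whole free-standing bottle. Loose cap: turns almost freely, 74 degrees either way, the bottle stays. It never comes off: a bottle may be lifted by its cap. Twisting never tightens or loosens it
- bottle3: one of three alike square white bottles with a round ribbed grey screw cap; 0.24 to 0.5 kg. Body 48 x 48 mm, 70 mm high, shoulder and neck (at most 46 mm across, 36 mm from 78 mm up) to 84 mm; cap 41 mm in diameter, 84 to 110 mm up. Any number of the three caps, none and all included, can be loose; looks do not tell. Origin: centre of the underside; z up, x, y square to the body's sides, not following the cap
- bottle3_top (a point): centre of the cap's top, 110 mm up; axes as bottle3. A thin white bar across the cap lies along the bottle's x at the start. Tight cap: under 5 degrees of play, twisting it turns the whole free-standing bottle. Loose cap: turns almost freely, 74 degrees either way, the bottle stays. It never comes off: a bottle may be lifted by its cap. Twisting never tightens or loosens it
- carrier: the deep carrier: steel open box, outside 260 (its x) x 100 (its y) x 60 mm high, walls and floor 4 mm; holds three bottles in a row along x. Fixed. Origin: centre of the underside
- tray: the shallow tray: steel open box, outside 260 (its x) x 100 (its y) x 18 mm high, walls and floor 4 mm; holds three bottles in a row along x. Fixed. Origin: centre of the underside
- wash_bottle: bystander: tall round white wash bottle, 62 mm in diameter, narrowing above 120 mm to a bent spout, 191 mm high; the spout reaches 33 mm from the axis. Loose. Origin: centre of the underside
- tip_box: bystander: box of pipette tips, 122 (x) x 86 (y) x 72 mm high. Loose. Origin: centre of the underside
- well_plate: bystander: flat white well plate, 127 (x) x 85 (y) x 19 mm high. Loose. Origin: centre of the underside
Not all that is in view belongs to the job. What is shaped like the bottle2 but red or yellow is not meant.

How it is judged:
By the outcome, as a careful person would: the job done as asked, in the order asked, and still so for the second after the job is handed in, with the robot touching nothing.
It also fails if it takes over 72 s, if anything falls off the work surface, if the arm or the gripper's body presses on something with over 40 N, if the wrist force passes 120 N, or if a joint passes its speed limit or range.

## Robot

A 7-joint arm with a two-finger parallel gripper is mounted at the origin on the work surface. World frame = base frame: x ahead of the robot, y to its left, z up, the work surface at z = 0. Lengths are in m, angles in rad, forces in N, time in s.
With the tool pointing down it reaches from about 0.425 to 0.875 m from the base axis. Payload 4.7 kg.
Tool frame: the origin (TCP) lies midway between the tips of the shut fingers; the grasp point (between the pads) lies 19 mm behind it; z points along the fingers, y is the direction in which the jaws open and shut (so a half turn about z gives the same grasp; the last joint's range is limited). The gripper opens to 87 mm and grips with 3 to 60 N. Pads are 19 mm wide; open, the fingers measure 117 mm over their backs; the gripper's body (75 mm by 190 mm) begins 51 mm behind the grasp point.
Start: joints at [1.136, 0.321, -0.07, 1.45, 0.023, 1.371, -0.057], TCP at [0.282, -0.586, 0.223] pointing down, gripper open.
Joint ranges: [-2.86, 2.86], [-0.3, 2.09], [-1.38, 1.24], [0.06, 2.45], [-1.56, 4.7], [0.09, 2.05], [-2.69, 2.69]. Speed limits (rad/s): [2.57, 2.57, 3.14, 3.14, 3.14, 3.14, 3.14].

## Interface

Orientations are given as a rotation vector (axis times angle).
In Python, from bench import get_state, eyes, job gives the robot as it stands. The module is installed in compiled form; this text tells all that it offers.
- The arm moves only by the shell command python3 -m jog 'ROWS' [FORCE]. ROWS is JSON, a list that holds one entry, the list of rows, each a list of 5 numbers: the opening, from 0 (shut) to 1 (fully open), then the shift along the tool's x, y, z in units of 40 mm (1.0 is 40 mm), then the turn about the tool's z in units of 5 degrees (1.0 is 5 degrees). In form: [[[jaw, dx, dy, dz, turn], ...]]. A call has 1 to 10 rows; each row shifts and turns the commanded pose from where the row before left it, along the tool's axes as they then stand; what a row does not reach is not made up. A row lasts 1/8 s, in which the tool goes at most 62.5 mm and 10.7 degrees, less where a joint would pass 70% of its speed; a pose out of reach is approached as far as the arm can. A call is refused whole if a number of a shift passes 1 or a number of a turn 1, either way. A call with a gripper value outside its range is refused whole. The fingers move at their own pace and stop on an object; FORCE is the grip in N (left out, the last holds). Time passes only in rows, so rows that do not move let the fingers close. It gives the time, the measured TCP pose, the force and the opening at its end, in the units of the state.
- get_state(): the state, without advancing time (a new reading comes with each control period).
- eyes.get_image(name): name is "scene" or "top" or "wrist"; returns (picture, depth): 480x640x3 uint8, red, green, blue; 480x640 float32, m along the optical axis (not along the pixel's ray), 0 where there is no reading.
- eyes.camera_params(name): a dict with "camera_matrix" (3x3 intrinsics, pixels), "k1" (the pictures are not rectified: a ray, as slopes to the right and down, at radius r is drawn at 1 + k1 r^2 times it, then the intrinsics apply), "pose" (4x4, takes a point from camera to world coordinates); the wrist camera has in their place "mount" (4x4, takes a point from camera to tool coordinates, whose origin is the TCP and whose axes are the flange's). Camera axes: x right, y down, z forward; pixel columns grow to the right and rows downward; lengths in m; the calibration is good to about 2 mm. A picture is of the moment at which its call begins: read the wrist's pose just before it. camera_params takes no time and is no camera call.
- job.close_job(): hands the job in, once; it reports no verdict.
The state is a dict: "time": time; "joint_positions": joint angles; "qd": joint speeds; "joint_torque": joint torques, N m; "position": TCP position; "tool_rot": TCP orientation; "ft_force": force on the tool from outside, world axes, zero at the start; "torque": the same for the moment, N m; "grip_width": opening from 0.0 (shut) to 1.0 (fully open).
Only numpy, scipy, OpenCV 4.12 (cv2) and the standard library are available. Lean on these libraries where they do the work, as an engineer would, in place of code of your own. Each camera call takes 0.05 s, during which the arm holds its last target. There are 200 camera calls.

## Working session

There is one attempt and no reset: what is moved stays moved. The work goes in short steps, Python scripts to look and compute and a shell command to move; the robot and the scene stay as the last step left them, time stands still between calls to the robot, and variables do not carry over. Pictures are saved under pics/ and viewed, about 8 in all and at most 12, crops included, and the job is handed in when it is done.

```bash
mkdir -p pics && cat > h.py <<'E'
import numpy as np, cv2
from bench import get_state, eyes, job
from scipy.spatial.transform import Rotation as R
def cam(n):
    p=eyes.camera_params(n); s=get_state()
    if n=="wrist":
        T=np.eye(4); T[:3,:3]=R.from_rotvec(s["tool_rot"]).as_matrix(); T[:3,3]=s["position"]
        pose=T@np.array(p["mount"])
    else: pose=np.array(p["pose"])
    return np.array(p["camera_matrix"]),p["k1"],pose
def rays(n,uv):
    K,k1,pose=cam(n); uv=np.atleast_2d(uv).astype(float)
    x=cv2.undistortPoints(uv[:,None],K,np.array([k1,0,0,0,0.]))[:,0]
    return pose[:3,3],np.c_[x,np.ones(len(x))]@pose[:3,:3].T
def at_z(n,uv,z):
    o,d=rays(n,uv); return o+d*((z-o[2])/d[:,2])[:,None]
def cloud(n,dep):
    v,u=np.mgrid[:480,:640]; o,d=rays(n,np.c_[u.ravel(),v.ravel()])
    return (o+d*dep.ravel()[:,None]).reshape(480,640,3)
E
python3 - <<'E'
from h import *
s=get_state(); print(s)
for n in("top","scene"):
    im,d=eyes.get_image(n); cv2.imwrite(f"pics/{n}0.png",im[:,:,::-1]); np.savez(f"{n}0.npz",im=im,d=d)
    K,k,p=cam(n); print(n,K[0,0],k,p.round(3).tolist())
print(np.array(eyes.camera_params("wrist")["mount"]).round(3).tolist())
E
```

```text
{'time': 0.0, 'joint_positions': array([ 1.13611203,  0.32184599, -0.07009313,  1.45170109,  0.02262131,
        1.3707867 , -0.05689295]), 'qd': array([-1.46515594e-03, -2.65557332e-04,  2.19009278e-04,  1.65698467e-03,
        1.58196964e-03, -6.33700214e-04, -4.01270005e-05]), 'joint_torque': array([ 1.23950493e-03, -4.91287851e+01, -4.03015343e-01, -3.12522840e+01,
       -6.39176066e-02,  4.36769729e-02,  1.66521213e-04]), 'position': array([ 0.28172378, -0.58514889,  0.22143356]), 'tool_rot': array([-3.06098541e+00, -6.98707539e-01,  8.60629725e-04]), 'ft_force': array([-0.53295998,  0.31393974, -0.55536531]), 'torque': array([ 0.04412195,  0.03000592, -0.01787455]), 'grip_width': 1.0004858324395083}
top 583.191538094985 0.04882168943692948 [[-0.026, -0.993, 0.116, 0.405], [-1.0, 0.025, -0.017, 0.007], [0.014, -0.116, -0.993, 1.076], [0.0, 0.0, 0.0, 1.0]]
scene 486.44733876528875 -0.05244600306031156 [[-0.653, 0.482, -0.584, 1.121], [0.757, 0.422, -0.498, 0.517], [0.007, -0.768, -0.641, 0.746], [0.0, 0.0, 0.0, 1.0]]
[[0.0, -0.954, -0.299, 0.082], [1.0, 0.001, -0.001, 0.0], [0.002, -0.299, 0.954, -0.164], [0.0, 0.0, 0.0, 1.0]]
```

View pics/top0.png

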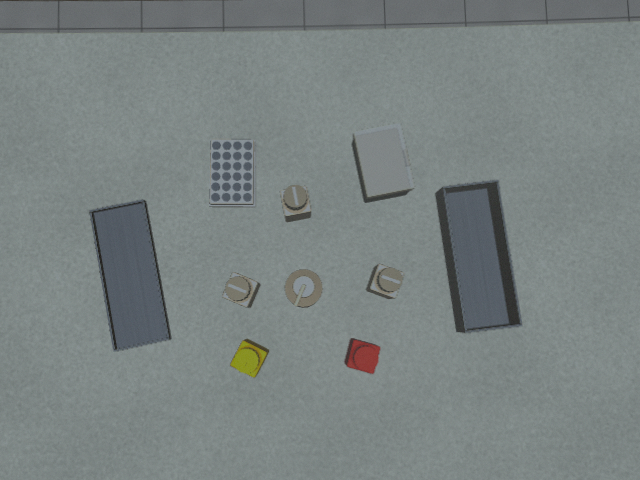

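View pics/scene0.png

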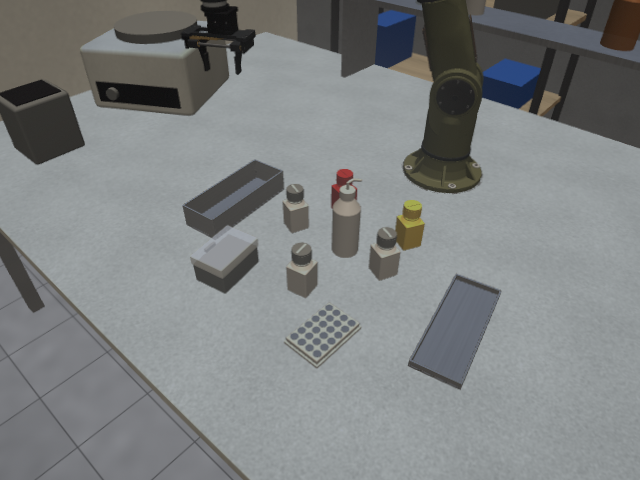

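```bash
python3 - <<'E'
from h import *
z=np.load("top0.npz"); im,d=z["im"],z["d"]; P=cloud("top",d); Z=P[...,2]; 
def comp(lo,hi,name,mina):
    m=((Z>lo)&(Z<hi)&(P[...,0]>.2)).astype(np.uint8)
    n,l,st,c=cv2.connectedComponentsWithStats(m)
    for i in range(1,n):
        if st[i,4]>mina:
            q=P[l==i]; r=cv2.minAreaRect(q[:,:2].astype(np.float32))
            print(name,st[i].tolist(),"mean",q.mean(0).round(4),"rect",np.round(r[0],4),np.round(r[1],3),round(r[2],1))
comp(.1,.12,"cap",60);comp(.055,.085,"mid",150);comp(.185,.2,"wash",5);comp(.012,.03,"low",100)
# bars: bright thin in cap
for u,v in((296,197),(237,289),(389,279)):
    print(at_z("top",(u,v),.11))
a=im[170:320,200:420,::-1]; cv2.imwrite("pics/crop1.png",cv2.resize(a,None,fx=3.6,fy=3.6,interpolation=cv2.INTER_CUBIC))
E
```

```text
cap [283, 185, 24, 24, 455] mean [0.6008 0.0154 0.1107] rect [0.6013 0.0155] [0.039 0.039] 88.1
cap [377, 267, 25, 25, 473] mean [ 0.4576 -0.1382  0.1106] rect [ 0.4577 -0.1382] [0.039 0.04 ] 32.0
cap [225, 276, 25, 25, 473] mean [0.4494 0.1138 0.1108] rect [0.4498 0.114 ] [0.039 0.039] 74.9
cap [353, 345, 26, 26, 508] mean [ 0.3309 -0.0938  0.1105] rect [ 0.3305 -0.0937] [0.04 0.04] 51.4
cap [234, 348, 25, 25, 494] mean [0.3327 0.1003 0.1107] rect [0.3328 0.1002] [0.039 0.038] 88.9
mid [352, 123, 63, 76, 3459] mean [ 0.6695 -0.1416  0.0722] rect [ 0.672  -0.1442] [0.122 0.092] 9.6
mid [442, 180, 81, 153, 1170] mean [ 0.4971 -0.3097  0.06  ] rect [ 0.499  -0.3088] [0.26  0.102] 5.6
mid [280, 186, 31, 32, 303] mean [0.5915 0.0148 0.0701] rect [0.6012 0.0152] [0.048 0.048] 8.8
mid [369, 264, 30, 34, 287] mean [ 0.454  -0.128   0.0699] rect [ 0.4579 -0.1388] [0.048 0.048] 67.9
mid [222, 272, 36, 35, 307] mean [0.4468 0.1077 0.0703] rect [0.4496 0.1142] [0.048 0.048] 66.0
mid [346, 339, 35, 32, 295] mean [ 0.3386 -0.0864  0.0702] rect [ 0.3306 -0.0945] [0.05  0.048] 73.1
mid [235, 340, 32, 37, 287] mean [0.3383 0.0914 0.0702] rect [0.3327 0.1007] [0.048 0.047] 61.8
wash [294, 284, 11, 22, 77] mean [0.4346 0.0107 0.1889] rect [0.434  0.0111] [0.006 0.033] 65.1
low [210, 140, 44, 65, 2809] mean [0.6679 0.1313 0.019 ] rect [0.6689 0.1317] [0.08  0.121] 88.7
low [352, 141, 57, 62, 162] mean [ 0.64   -0.1255  0.0207] rect [ 0.6464 -0.119 ] [0.139 0.066] 45.6
low [446, 186, 68, 138, 571] mean [ 0.516  -0.3477  0.0211] rect [ 0.5146 -0.3484] [0.264 0.078] 22.6
low [437, 191, 23, 141, 351] mean [ 0.4925 -0.2596  0.021 ] rect [ 0.4945 -0.2595] [0.256 0.003] 5.6
low [89, 199, 82, 153, 1152] mean [0.4854 0.3192 0.0176] rect [0.4844 0.3179] [0.26  0.102] 10.5
[[0.59989169 0.01298282 0.11      ]]
[[0.44801777 0.11374897 0.11      ]]
[[ 0.45809128 -0.13785756  0.11      ]]
```

View pics/crop1.png

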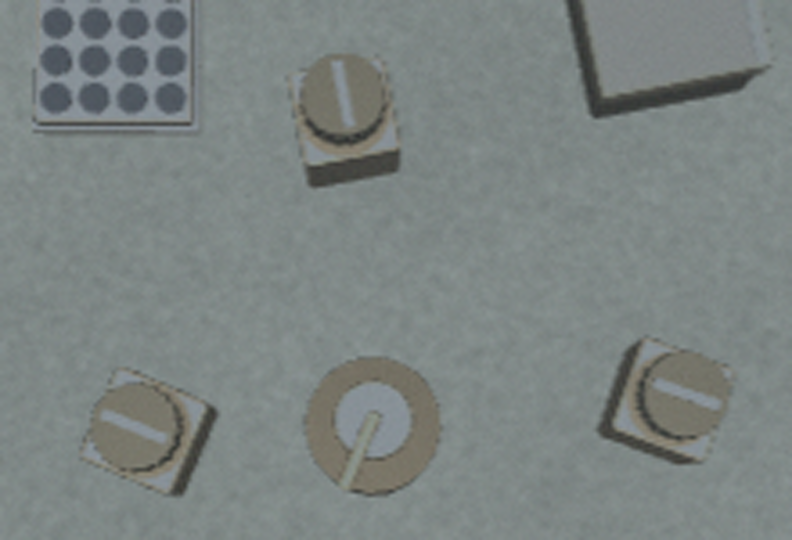

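```bash
cat >> h.py <<'E'
def go(x,y,z=None,heading=None):
    s=get_state(); p=s["position"]; M=R.from_rotvec(s["tool_rot"]).as_matrix()
    t=np.array([x,y,p[2] if z is None else z]); h=np.degrees(np.arctan2(M[1,0],M[0,0]))
    print("t",round(s["time"],2),"pos",p.round(4),"head",round(h,1),"tilt",M[2,2].round(5),"units",(M.T@(t-p)/.04).round(3),
      "turns",None if heading is None else round((h-heading)/5,2),"F",s["ft_force"].round(2),"Tz",s["torque"].round(3),"grip",round(s["grip_width"],3),"q7",round(s["joint_positions"][6],2))
E
python3 -m jog '[[[1,0.88,-0.815,0,0],[1,0.88,-0.815,0,0],[1,0.88,-0.815,0,0],[1,0.88,-0.815,0,0],[1,0.88,-0.815,0,0],[1,0.88,-0.815,0,0],[1,0.88,-0.815,0,0],[1,0.88,-0.815,0,0],[1,0.88,-0.815,0,0],[1,0.88,-0.815,0,0]]]' 30
python3 - <<'E'
from h import *
go(.4577,-.1384,.082)
im,d=eyes.get_image("wrist"); cv2.imwrite("pics/w1.png",im[:,:,::-1])
P=cloud("wrist",d); m=((P[...,2]>.1)&(P[...,2]<.12)).astype(np.uint8)
n,l,st,c=cv2.connectedComponentsWithStats(m)
for i in range(1,n):
    if st[i,4]>200: q=P[l==i]; print(st[i],q.mean(0).round(4),cv2.minAreaRect(q[:,:2].astype(np.float32)))
E
```

```text
time: 1.35
position: [0.4578, -0.1377, 0.2223]
tool_rot: [3.063, 0.699, -0.0]
ft_force: [0.4, -0.2, -0.7]
grip_width: 1.001
t 1.35 pos [ 0.4578 -0.1377  0.2223] head 25.7 tilt -1.0 units [-0.009  0.014  3.508] turns None F [ 0.42 -0.22 -0.67] Tz [-0.004 -0.063 -0.034] grip 1.001 q7 -0.87
[   0   77   55   56 2484] [0.4517 0.1166 0.1116] ((0.45044541358947754, 0.11802750825881958), (0.040796831250190735, 0.03536858409643173), 10.16307544708252)
[140 129  53  75 657] [ 0.4648 -0.0069  0.1105] ((0.4595755636692047, -0.0028326846659183502), (0.05973932519555092, 0.024685807526111603), 37.72193908691406)
[ 292  205   48   48 1750] [ 0.4618 -0.1307  0.1114] ((0.4609068036079407, -0.13144931197166443), (0.03944530710577965, 0.03938445821404457), 59.551448822021484)
[   0  215   40   48 1510] [0.337  0.0997 0.1107] ((0.334979385137558, 0.10126113146543503), (0.040446870028972626, 0.030275754630565643), 20.611297607421875)
```

View pics/w1.png

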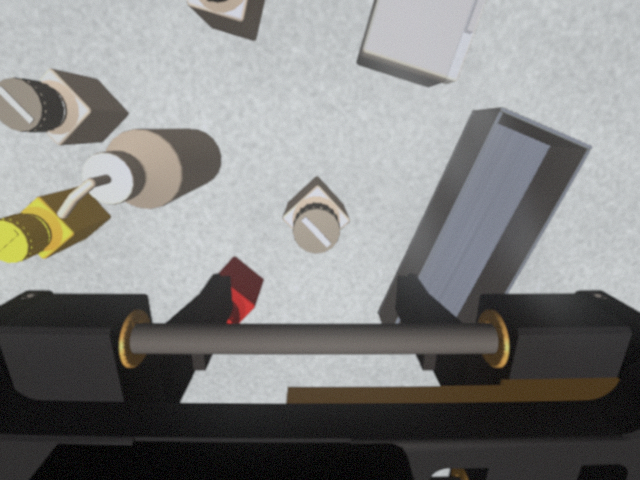

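```bash
python3 -m jog '[[[1,0,0,0,0],[1,0,0,0.9,0],[1,0,0,0.5,0],[1,0,0,0,0]]]' 30
cat >> h.py <<'E'
def caps(lo=.1,hi=.12,n="wrist",mina=200,name=None):
    im,d=eyes.get_image(n)
    if name: cv2.imwrite(f"pics/{name}.png",im[:,:,::-1])
    P=cloud(n,d); m=((P[...,2]>lo)&(P[...,2]<hi)&(P[...,0]>.2)).astype(np.uint8)
    k,l,st,c=cv2.connectedComponentsWithStats(m)
    for i in range(1,k):
        if st[i,4]>mina:
            q=P[l==i]; r=cv2.minAreaRect(q[:,:2].astype(np.float32)); print(st[i],"z",q[:,2].mean().round(4),"c",np.round(r[0],4),np.round(r[1],3),round(r[2],1))
E
python3 - <<'E'
from h import *
go(.4577,-.1384,.082); caps(); caps(.19,.3) ;caps(n="top"); go(.4577,-.1384,.082)
E
```

```text
time: 1.9
position: [0.4558, -0.1403, 0.1648]
tool_rot: [-3.062, -0.695, 0.006]
ft_force: [0.5, -0.3, 0.7]
grip_width: 0.997
t 1.9 pos [ 0.4558 -0.1403  0.1648] head 25.6 tilt -0.99999 units [ 0.07  -0.016  2.07 ] turns None F [ 0.48 -0.28  0.67] Tz [ 0.014 -0.026  0.01 ] grip 0.997 q7 -0.88
[  93  124   69   96 1266] z 0.1104 c [ 0.4591 -0.0108] [0.061 0.026] 37.2
[ 285  218   60   60 2741] z 0.1124 c [ 0.4598 -0.1395] [0.04 0.04] 61.0
[187 354  35  35 558] z 0.1117 c [ 0.3285 -0.1069] [0.016 0.035] 66.7
[     0    290    640    190 102111] z 0.2665 c [ 0.4591 -0.1397] [0.073 0.175] 25.6
[283 185  24  24 455] z 0.1105 c [0.6015 0.0155] [0.039 0.039] 88.5
[225 276  25  25 473] z 0.1105 c [0.4499 0.1141] [0.039 0.039] 74.3
[353 345  26  26 509] z 0.1104 c [ 0.3305 -0.0937] [0.041 0.04 ] 51.2
[234 348  25  25 493] z 0.1107 c [0.3327 0.1005] [0.039 0.038] 88.3
t 2.05 pos [ 0.4581 -0.1401  0.1675] head 25.6 tilt -1.0 units [ 0.008 -0.045  2.137] turns None F [-0.31  0.16  0.5 ] Tz [-0.006 -0.014  0.033] grip 1.003 q7 -0.88
```

```bash
python3 -m jog '[[[1,0,-0.04,0.6,0],[1,0,0,0.6,0],[1,0,0,0.55,0],[1,0,0,0.35,0],[1,0,0,0,0],[0,0,0,0,0],[0,0,0,0,0],[0,0,0,0,0],[0,0,0,0,0],[0,0,0,0,0]]]' 30
python3 - <<'E'
from h import *
go(.4577,-.1384,.082); caps(.06,.076,name="w2")
im,d=eyes.get_image("scene"); cv2.imwrite("pics/s2.png",im[:,:,::-1])
E
```

```text
time: 3.3
position: [0.457, -0.1378, 0.0826]
tool_rot: [3.063, 0.699, 0.0]
ft_force: [-0.9, 0.5, -0.5]
grip_width: 0.518
t 3.3 pos [ 0.457  -0.1378  0.0826] head 25.7 tilt -1.0 units [0.009 0.021 0.016] turns None F [-0.89  0.54 -0.52] Tz [ 0.     0.034 -0.038] grip 0.518 q7 -0.93
[ 422    0  172   47 4466] z 0.0707 c [ 0.6141 -0.1613] [0.018 0.075] 24.1
[ 516   93  124  213 1644] z 0.0613 c [ 0.5575 -0.2545] [0.129 0.007] 5.6
[  46  128   86  113 1797] z 0.0683 c [ 0.4584 -0.011 ] [0.06  0.025] 37.8
[ 261  220  111   75 2429] z 0.0707 c [ 0.4591 -0.1385] [0.045 0.047] 68.4
```

```bash
python3 -m jog '[[[0,0,0,0,-1],[0,0,0,0,-1],[0,0,0,0,-1],[0,0,0,0,-1],[0,0,0,0,-1],[0,0,0,0,-1],[0,0,0,0,-1],[0,0,0,0,-1],[0,0,0,0,0],[0,0,0,0,0]]]' 30
python3 - <<'E'
from h import *
go(.4577,-.1384,.082); caps(.06,.076,name="w3")
im,d=eyes.get_image("scene"); cv2.imwrite("pics/s3.png",im[:,:,::-1])
a=[cv2.resize(cv2.imread(f"pics/{n}.png")[150:290,210:350],(400,400)) for n in("s2","s3")]
b=[cv2.resize(cv2.imread(f"pics/{n}.png"),(400,200)) for n in("w2","w3")]
cv2.imwrite("pics/m3.png",np.vstack([np.hstack(a),np.hstack(b)]))
E
```

```text
time: 4.65
position: [0.4571, -0.138, 0.0826]
tool_rot: [2.64, 1.702, 0.0]
ft_force: [1.4, -0.4, 0.2]
grip_width: 0.451
t 4.65 pos [ 0.4571 -0.138   0.0826] head 65.6 tilt -1.0 units [-0.004  0.017  0.015] turns None F [ 1.39 -0.45  0.19] Tz [-0.21  -0.185  0.016] grip 0.451 q7 -0.24
[169   0  71 105 974] z 0.0684 c [ 0.4575 -0.0151] [0.056 0.018] 28.9
[  549    66    91   189 10710] z 0.0715 c [ 0.6363 -0.1485] [0.053 0.086] 9.7
[ 268  232   89   52 2322] z 0.071 c [ 0.461  -0.1261] [0.024 0.048] 69.9
[  37  251  100   58 2608] z 0.07 c [ 0.3335 -0.0858] [0.029 0.049] 73.4
```

View pics/m3.png

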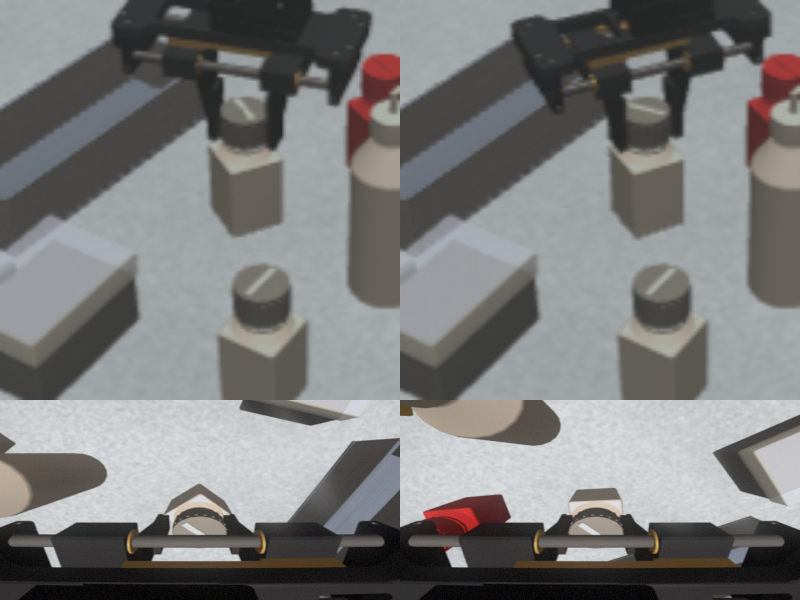

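Looking at the pictures: the white bar turned with the jaws while B's body kept its orientation (68.4° → 69.9°), so B is loose and goes to the tray.

```bash
python3 -m jog '[[[0,0,0,-0.2,0],[0,0,0,-0.5,0],[0,0,0,-0.8,0],[0,0,0,-0.8,0],[0,0,0,-0.8,0],[0,0,0,-0.8,0],[0,0,0,-0.8,0],[0,0,0,-0.5,0],[0,0,0,-0.3,0],[0,0,0,0,0]]]' 30
python3 - <<'E'
from h import *
go(.563,.333,.30)
E
```

```text
time: 6.0
position: [0.4571, -0.1376, 0.3029]
tool_rot: [2.639, 1.704, 0.0]
ft_force: [-0.1, -0.7, -3.9]
grip_width: 0.449
t 6.0 pos [ 0.4571 -0.1376  0.3029] head 65.7 tilt -1.0 units [11.813 -2.423  0.07 ] turns None F [-0.11 -0.66 -3.9 ] Tz [-0.02  -0.1   -0.076] grip 0.449 q7 -0.15
```

```bash
python3 -m jog '[[[0,0.3,-0.06,0,0],[0,0.6,-0.12,0,0],[0,0.9,-0.185,0,0],[0,0.9,-0.185,0,0],[0,0.9,-0.185,0,0],[0,0.9,-0.185,0,0],[0,0.9,-0.185,0,0],[0,0.9,-0.185,0,0],[0,0.9,-0.185,0,0],[0,0.9,-0.185,0,0]]]' 30
python3 -m jog '[[[0,0.9,-0.185,0,0],[0,0.9,-0.185,0,0],[0,0.8,-0.17,0,0],[0,0.6,-0.12,0,0],[0,0.4,-0.08,0,0],[0,0.1,-0.02,0.3,0],[0,0,0,0.6,0],[0,0,0,0.8,0],[0,0,0,0.8,0],[0,0,0,0.5,0]]]' 30
python3 -m jog '[[[0,0,0,0.6,0],[0,0,0,0.5,0],[0,0,0,0.3,0],[0,0,0,0,0]]]' 30
python3 - <<'E'
from h import *
go(.563,.333,.088); caps(.012,.03,n="top"); caps(.0,.008,n="top",mina=4000)
E
```

```text
time: 7.25
position: [0.5289, 0.1869, 0.3015]
tool_rot: [-2.638, -1.705, 0.002]
ft_force: [0.1, 0.6, -2.3]
grip_width: 0.449
time: 8.5
position: [0.5618, 0.3307, 0.1795]
tool_rot: [2.639, 1.703, -0.006]
ft_force: [-0.1, -0.1, -3.3]
grip_width: 0.449
time: 9.0
position: [0.5625, 0.3319, 0.1256]
tool_rot: [-2.639, -1.704, 0.002]
ft_force: [0.6, 0.5, -2.6]
grip_width: 0.452
t 9.0 pos [0.5625 0.3319 0.1256] head 65.7 tilt -1.0 units [ 0.032 -0.     0.941] turns None F [ 0.58  0.47 -2.56] Tz [-0.011 -0.026 -0.034] grip 0.452 q7 -1.27
[ 210  140   44   65 2800] z 0.0191 c [0.6689 0.1317] [0.08  0.122] 89.1
[446 186  68 138 557] z 0.0211 c [ 0.5149 -0.3486] [0.263 0.079] 22.9
[437 191  23 141 362] z 0.0212 c [ 0.4945 -0.2596] [0.256 0.003] 5.5
[115 199  45  81 313] z 0.0176 c [0.5544 0.2832] [0.158 0.052] 30.7
[     0     21    640    409 118282] z 0.0019 c [ 0.5745 -0.0433] [0.749 1.213] 0.0
[ 446  188   64  140 5359] z 0.0047 c [ 0.5005 -0.3167] [0.252 0.079] 5.9
[   0  262  160  180 9355] z 0.0019 c [0.2897 0.4813] [0.425 0.204] 42.6
```

```bash
python3 -m jog '[[[0,0,0,0.3,0],[0,0,0,0.3,0],[0,0,0,0.2,0],[0,0,0,0.08,0],[0,0,0,0.03,0],[0,0,0,0.03,0],[0,0,0,0,0]]]' 30
python3 - <<'E'
from h import *
go(.563,.333,.0866)
E
```

```text
time: 9.98
position: [0.563, 0.3324, 0.0891]
tool_rot: [2.639, 1.704, 0.001]
ft_force: [0.3, -0.5, -2.8]
grip_width: 0.454
t 9.97 pos [0.563  0.3324 0.0891] head 65.7 tilt -1.0 units [ 0.014 -0.007  0.063] turns None F [ 0.28 -0.45 -2.82] Tz [-0.028 -0.068 -0.032] grip 0.454 q7 -1.28
```

```bash
python3 -m jog '[[[0,0,0,0.03,0],[0,0,0,0.025,0],[0,0,0,0.015,0],[0,0,0,0,0]]]' 30
```

```text
time: 10.48
position: [0.5632, 0.3324, 0.0866]
tool_rot: [2.639, 1.704, 0.001]
ft_force: [-0.1, -0.7, 0.1]
grip_width: 0.452
```

```bash
python3 -m jog '[[[0.65,0,0,0,0],[0.65,0,0,0,0],[0.65,0,0,0,0],[0.65,0,0,-0.3,0],[0.65,0,0,-0.6,0],[0.8,0,0,-0.9,0],[1,0,0,-0.9,0],[1,0,0,-0.9,0],[1,0,0,-0.9,0],[1,0,0,-0.4,0]]]' 30
python3 - <<'E'
from h import *
caps(n="top"); go(.4498,.1142,.20,75)
E
```

```text
time: 11.72
position: [0.5633, 0.3332, 0.2853]
tool_rot: [2.639, 1.705, 0.006]
ft_force: [-0.1, -0.0, 0.4]
grip_width: 0.99
[283 185  24  24 457] z 0.1105 c [0.6009 0.0155] [0.039 0.039] 88.5
[ 92 211  27  25 519] z 0.1137 c [0.5631 0.3307] [0.039 0.039] 0.6
[225 276  25  25 473] z 0.1107 c [0.4497 0.1139] [0.04  0.039] 43.9
[353 345  26  26 505] z 0.1106 c [ 0.3302 -0.0943] [0.041 0.04 ] 54.5
[234 348  25  25 492] z 0.1106 c [0.3327 0.1004] [0.038 0.039] 0.1
t 11.78 pos [0.5636 0.3334 0.2863] head 65.7 tilt -0.99999 units [-6.174 -0.348  2.129] turns -1.86 F [ 0.66 -0.12  0.66] Tz [ 0.083 -0.129 -0.027] grip 0.996 q7 -1.21
```

```bash
python3 -m jog '[[[1,-0.5,-0.03,0,0],[1,-0.9,-0.05,0,0],[1,-0.9,-0.05,0,0],[1,-0.9,-0.05,0,0],[1,-0.9,-0.05,0,0],[1,-0.9,-0.05,0,0],[1,-0.8,-0.045,0,0],[1,-0.37,-0.02,0.5,0],[1,0,0,0.7,-0.93],[1,0,0,0.7,-0.93]]]' 30
python3 -m jog '[[[1,0,0,0.5,0],[1,0,0,0.2,0],[1,0,0,0,0]]]' 30
python3 - <<'E'
from h import *
go(.4498,.1141,.083,75); caps(); go(.4498,.1141,.083,75)
E
```

```text
time: 13.02
position: [0.4482, 0.1123, 0.2045]
tool_rot: [2.49, 1.915, -0.002]
ft_force: [0.6, 0.6, -0.8]
grip_width: 1.003
time: 13.4
position: [0.4484, 0.1129, 0.1776]
tool_rot: [-2.491, -1.912, 0.002]
ft_force: [-0.6, -0.4, 1.2]
grip_width: 0.997
t 13.4 pos [0.4484 0.1129 0.1776] head 75.0 tilt -1.0 units [0.039 0.03  2.365] turns 0.0 F [-0.58 -0.45  1.19] Tz [-0.035 -0.071  0.025] grip 0.997 q7 -0.53
[ 288  216   56   56 2435] z 0.1117 c [0.4498 0.1148] [0.04 0.04] 29.6
[ 145  269   57   53 1880] z 0.1109 c [0.3302 0.1054] [0.042 0.031] 24.2
[514 285  39   9 234] z 0.1057 c [0.6045 0.033 ] [0.006 0.026] 83.8
t 13.45 pos [0.4489 0.113  0.1783] head 75.0 tilt -1.0 units [0.032 0.016 2.382] turns 0.0 F [ 0.17  0.24 -0.22] Tz [-0.021 -0.092  0.017] grip 1.005 q7 -0.53
```

```bash
python3 -m jog '[[[0.75,0.03,0.02,0.6,0],[0.75,0,0,0.7,0],[0.75,0,0,0.6,0],[0.75,0,0,0.35,0],[0.75,0,0,0.13,0],[0,0,0,0,0],[0,0,0,0,0],[0,0,0,0,0],[0,0,0,0,0],[0,0,0,0,0]]]' 30
python3 - <<'E'
from h import *
go(.4498,.1141,.083,75); caps(.06,.076,name="w4")
im,d=eyes.get_image("scene"); cv2.imwrite("pics/s4.png",im[:,:,::-1])
E
```

```text
time: 14.7
position: [0.4501, 0.114, 0.0834]
tool_rot: [2.492, 1.913, 0.001]
ft_force: [-1.4, -0.5, 3.7]
grip_width: 0.449
t 14.7 pos [0.4501 0.114  0.0834] head 75.0 tilt -1.0 units [-0.001 -0.009  0.01 ] turns 0.0 F [-1.43 -0.46  3.69] Tz [0.002 0.189 0.032] grip 0.449 q7 -0.64
[ 272  230   90   54 2363] z 0.0708 c [0.4537 0.1242] [0.027 0.048] 67.0
[ 97 296  29  26 379] z 0.0685 c [0.3241 0.1275] [0.017 0.008] 21.5
[537 352  21  36 394] z 0.0674 c [0.5781 0.0104] [0.038 0.008] 87.0
[325 377  53  10 353] z 0.0634 c [0.4533 0.0318] [0.007 0.035] 77.5
```

```bash
python3 -m jog '[[[0,0,0,0,-1],[0,0,0,0,-1],[0,0,0,0,-1],[0,0,0,0,-1],[0,0,0,0,-1],[0,0,0,0,-1],[0,0,0,0,0],[0,0,0,0,0]]]' 30
python3 - <<'E'
from h import *
go(.4498,.1141,.083,75); caps(.06,.076,name="w5")
im,d=eyes.get_image("scene"); cv2.imwrite("pics/s5.png",im[:,:,::-1])
a=[cv2.resize(cv2.imread(f"pics/{n}.png")[180:320,310:450],(400,400)) for n in("s4","s5")]
b=[cv2.resize(cv2.imread(f"pics/{n}.png"),(400,200)) for n in("w4","w5")]
cv2.imwrite("pics/m5.png",np.vstack([np.hstack(a),np.hstack(b)]))
E
```

```text
time: 15.8
position: [0.4506, 0.114, 0.0834]
tool_rot: [1.913, 2.49, 0.002]
ft_force: [0.5, 0.0, 5.1]
grip_width: 0.451
t 15.8 pos [0.4506 0.114  0.0834] head 104.9 tilt -1.0 units [ 0.007 -0.02   0.009] turns 5.98 F [0.51 0.04 5.12] Tz [ 0.037 -0.31   0.005] grip 0.451 q7 -0.12
[  67  191  101  112 3457] z 0.0703 c [0.332  0.1009] [0.048 0.048] 62.0
[ 272  228   92   56 2345] z 0.0709 c [0.4492 0.124 ] [0.048 0.029] 2.5
[251 376  48  11 382] z 0.0642 c [0.4452 0.0332] [0.031 0.006] 4.5
```

View pics/m5.png

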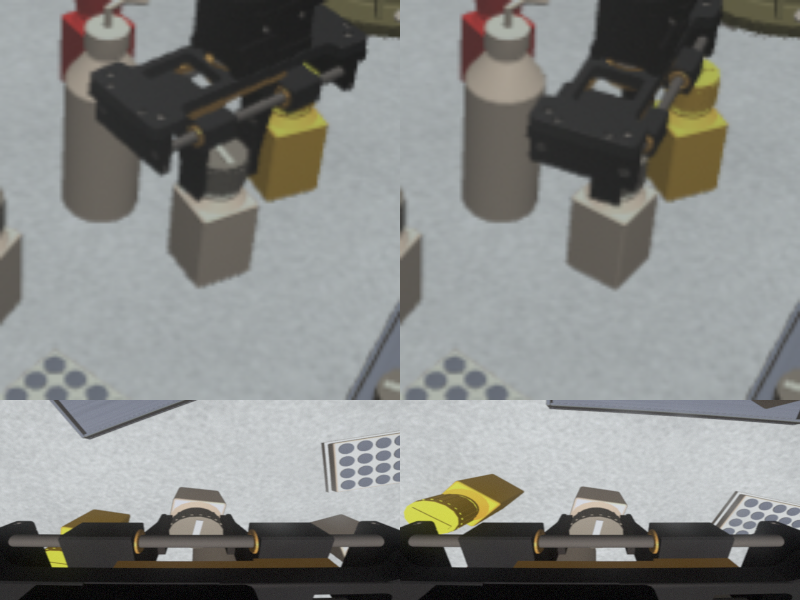

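Body turned with the jaws (67° → 92.5°), so C is tight and goes to the carrier.

```bash
python3 -m jog '[[[0,0,0,-0.2,0],[0,0,0,-0.5,0],[0,0,0,-0.8,0],[0,0,0,-0.8,0],[0,0,0,-0.8,0],[0,0,0,-0.8,0],[0,0,0,-0.8,0],[0,0,0,-0.5,0],[0,0,0,-0.3,0],[0,0,0,0,0]]]' 30
python3 - <<'E'
from h import *
go(.579,-.301,.30); caps(.185,.2,n="top",mina=5)
E
```

```text
time: 17.15
position: [0.4497, 0.114, 0.3027]
tool_rot: [-1.912, -2.492, 0.001]
ft_force: [1.0, 0.5, -4.7]
grip_width: 0.453
t 17.15 pos [0.4497 0.114  0.3027] head 105.0 tilt -1.0 units [-10.858   0.437   0.067] turns None F [ 0.99  0.51 -4.7 ] Tz [-0.003 -0.023  0.032] grip 0.453 q7 0.05
[294 284  11  22  76] z 0.1889 c [0.4335 0.0113] [0.006 0.035] 65.4
```

```bash
python3 -m jog '[[[0,-0.3,0.01,0,0],[0,-0.6,0.025,0,0],[0,-0.9,0.04,0,0],[0,-0.9,0.04,0,0],[0,-0.9,0.04,0,0],[0,-0.9,0.04,0,0],[0,-0.9,0.04,0,0],[0,-0.9,0.04,0,0],[0,-0.9,0.04,0,0],[0,-0.9,0.04,0,0]]]' 30
python3 -m jog '[[[0,-0.9,0.03,0,0],[0,-0.8,0.03,0,0],[0,-0.6,0.02,0,0],[0,-0.36,0,0,0],[0,-0.1,0,0.3,0],[0,0,0,0.6,0],[0,0,0,0.8,0],[0,0,0,0.8,0],[0,0,0,0.5,0],[0,0,0,0,0]]]' 30
python3 - <<'E'
from h import *
go(.579,-.301,.0874); caps(.055,.064,n="top"); go(.579,-.301,.0874)
E
```

```text
time: 18.45
position: [0.547, -0.1978, 0.3013]
tool_rot: [-1.912, -2.49, 0.002]
ft_force: [1.1, -1.0, -4.3]
grip_width: 0.455
time: 19.7
position: [0.578, -0.3001, 0.1809]
tool_rot: [-1.909, -2.49, 0.001]
ft_force: [-0.1, -0.0, -4.2]
grip_width: 0.452
t 19.7 pos [ 0.578  -0.3001  0.1809] head 105.1 tilt -0.99999 units [-0.034  0.026  2.337] turns None F [-0.06 -0.02 -4.16] Tz [-0.016 -0.107 -0.053] grip 0.452 q7 0.56
[442 182  81 151 977] z 0.0598 c [ 0.4989 -0.3092] [0.261 0.102] 5.4
t 19.75 pos [ 0.5791 -0.3006  0.1828] head 105.0 tilt -1.0 units [-1.000e-02 -2.000e-03  2.384e+00] turns None F [-0.26 -0.25 -4.05] Tz [-0.042 -0.243  0.04 ] grip 0.45 q7 0.56
```

```bash
python3 -m jog '[[[0,0,0,0.4,0],[0,0,0,0.6,0],[0,0,0,0.6,0],[0,0,0,0.4,0],[0,0,0,0.2,0],[0,0,0,0.1,0],[0,0,0,0.04,0],[0,0,0,0,0]]]' 30
python3 -m jog '[[[0,0,0,0.02,0],[0,0,0,0.02,0],[0,0,0,0.01,0],[0,0,0,0,0]]]' 30
```

```text
time: 20.75
position: [0.5796, -0.3013, 0.09]
tool_rot: [1.912, 2.492, 0.0]
ft_force: [-0.4, 0.2, -4.3]
grip_width: 0.451
time: 21.25
position: [0.5793, -0.3012, 0.0876]
tool_rot: [1.912, 2.492, -0.0]
ft_force: [-0.3, -0.2, -1.8]
grip_width: 0.451
```

```bash
python3 -m jog '[[[0,0,0,0.015,0],[0,0,0,0,0],[0.65,0,0,0,0],[0.65,0,0,0,0],[0.65,0,0,0,0],[0.65,0,0,-0.3,0],[0.65,0,0,-0.6,0],[0.8,0,0,-0.9,0],[1,0,0,-0.9,0],[1,0,0,-0.9,0]]]' 30
python3 -m jog '[[[1,0,0,-0.9,0],[1,0,0,-0.4,0]]]' 30
python3 - <<'E'
from h import *
caps(n="top",name="t6"); go(.6012,.0155,.20,90)
E
```

```text
time: 22.5
position: [0.5794, -0.3011, 0.233]
tool_rot: [1.911, 2.492, 0.0]
ft_force: [0.5, 0.1, -0.0]
grip_width: 0.908
time: 22.75
position: [0.5802, -0.3012, 0.2861]
tool_rot: [1.909, 2.489, 0.001]
ft_force: [-0.7, -0.3, -0.2]
grip_width: 0.993
[283 185  24  24 456] z 0.1105 c [0.6014 0.0156] [0.039 0.039] 1.2
[470 194  26  25 501] z 0.1137 c [ 0.5774 -0.3001] [0.039 0.039] 87.0
[ 92 211  27  25 520] z 0.1139 c [0.563  0.3306] [0.04  0.039] 6.4
[353 345  26  26 509] z 0.1107 c [ 0.3314 -0.0942] [0.04  0.041] 17.3
[234 348  25  25 493] z 0.1107 c [0.3327 0.1004] [0.039 0.038] 83.4
t 22.8 pos [ 0.5806 -0.3014  0.2871] head 105.0 tilt -0.99998 units [7.527 2.542 2.158] turns 3.0 F [-0.03  0.41  1.57] Tz [-0.    -0.123  0.013] grip 0.996 q7 0.58
```

```bash
python3 -m jog '[[[1,0.4,0.135,0,0],[1,0.8,0.27,0,0],[1,0.9,0.304,0,0],[1,0.9,0.304,0,0],[1,0.9,0.304,0,0],[1,0.9,0.304,0,0],[1,0.9,0.304,0,0],[1,0.9,0.304,0,0],[1,0.6,0.2,0,0],[1,0.33,0.11,0.3,0]]]' 30
python3 -m jog '[[[1,0,0,0.8,0],[1,0,0,0.8,0],[1,0,0,0.6,0],[1,0,0,0.2,0],[1,0,0,0,0]]]' 30
python3 - <<'E'
from h import *
go(.6012,.0155,.083); caps(); go(.6012,.0155,.083)
E
```

```text
time: 24.05
position: [0.5985, 0.0192, 0.2695]
tool_rot: [-1.907, -2.495, 0.0]
ft_force: [0.7, 0.5, -0.2]
grip_width: 1.002
time: 24.68
position: [0.5987, 0.0159, 0.1738]
tool_rot: [-1.912, -2.491, 0.002]
ft_force: [1.2, 0.8, 0.2]
grip_width: 0.998
t 24.68 pos [0.5987 0.0159 0.1738] head 105.0 tilt -1.0 units [-0.027  0.063  2.269] turns None F [1.25 0.81 0.21] Tz [ 0.001 -0.106 -0.012] grip 0.998 q7 0.04
[  84  165   68   86 1248] z 0.1103 c [0.4621 0.016 ] [0.026 0.061] 37.6
[ 290  221   57   58 2540] z 0.1119 c [0.6017 0.0158] [0.041 0.039] 36.4
t 24.73 pos [0.5993 0.016  0.1748] head 105.0 tilt -1.0 units [-0.025  0.042  2.295] turns None F [0.53 0.4  0.36] Tz [-0.023 -0.105  0.034] grip 0.997 q7 0.04
```

```bash
python3 -m jog '[[[0.75,-0.02,0.04,0.6,0],[0.75,0,0,0.7,0],[0.75,0,0,0.6,0],[0.75,0,0,0.3,0],[0.75,0,0,0.09,0],[0,0,0,0,0],[0,0,0,0,0],[0,0,0,0,0],[0,0,0,0,0],[0,0,0,0,0]]]' 30
python3 - <<'E'
from h import *
go(.6012,.0155,.083); caps(.06,.076,name="w7")
im,d=eyes.get_image("scene"); cv2.imwrite("pics/s7.png",im[:,:,::-1])
E
```

```text
time: 25.98
position: [0.6017, 0.0158, 0.0837]
tool_rot: [1.912, 2.492, 0.001]
ft_force: [2.2, -0.2, 2.7]
grip_width: 0.456
t 25.98 pos [0.6017 0.0158 0.0837] head 105.0 tilt -1.0 units [-0.003 -0.013  0.017] turns None F [ 2.17 -0.16  2.74] Tz [-0.009 -0.275 -0.025] grip 0.456 q7 -0.01
[  15  174   91  105 1997] z 0.0684 c [0.4612 0.0157] [0.027 0.061] 38.5
[ 273  233   87   53 2323] z 0.0708 c [0.5989 0.0271] [0.048 0.026] 12.5
```

```bash
python3 -m jog '[[[0,0,0,0,1],[0,0,0,0,1],[0,0,0,0,1],[0,0,0,0,1],[0,0,0,0,1],[0,0,0,0,1],[0,0,0,0,1],[0,0,0,0,0],[0,0,0,0,0]]]' 30
python3 - <<'E'
from h import *
go(.6012,.0155,.083); caps(.06,.076,name="w8")
im,d=eyes.get_image("scene"); cv2.imwrite("pics/s8.png",im[:,:,::-1])
a=[cv2.resize(cv2.imread(f"pics/{n}.png")[200:340,230:370],(400,400)) for n in("s7","s8")]
b=[cv2.resize(cv2.imread(f"pics/{n}.png"),(400,200)) for n in("w7","w8")]
cv2.imwrite("pics/m8.png",np.vstack([np.hstack(a),np.hstack(b)]))
E
```

```text
time: 27.2
position: [0.6019, 0.0158, 0.0837]
tool_rot: [2.571, 1.804, 0.002]
ft_force: [2.6, -0.3, 3.6]
grip_width: 0.45
t 27.2 pos [0.6019 0.0158 0.0837] head 70.1 tilt -1.0 units [-0.012 -0.014  0.018] turns None F [ 2.56 -0.28  3.6 ] Tz [ 0.006 -0.664 -0.027] grip 0.45 q7 -0.58
[ 259  224  102   62 2253] z 0.0708 c [0.6002 0.0203] [0.048 0.038] 9.7
[526 354  28  47 848] z 0.0703 c [ 0.7116 -0.099 ] [0.027 0.017] 63.4
```

View pics/m8.png

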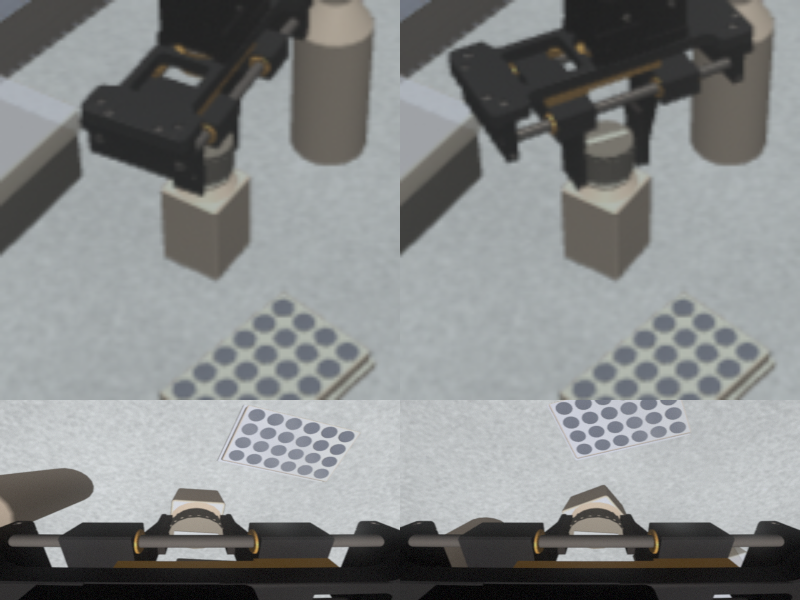

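A is loose (its body stayed at about 10° while the cap turned), so it goes to the tray.

```bash
python3 -m jog '[[[0,0,0,-0.2,0],[0,0,0,-0.5,0],[0,0,0,-0.8,0],[0,0,0,-0.8,0],[0,0,0,-0.8,0],[0,0,0,-0.8,0],[0,0,0,-0.5,0],[0,0,0,-0.3,0],[0,0,0,0,0]]]' 30
python3 - <<'E'
from h import *
go(.412,.304,.28)
E
```

```text
time: 28.42
position: [0.6011, 0.0159, 0.2719]
tool_rot: [2.573, 1.802, 0.001]
ft_force: [0.3, 0.5, -3.4]
grip_width: 0.456
t 28.43 pos [0.6011 0.0159 0.2719] head 70.0 tilt -1.0 units [ 5.155 -6.902 -0.208] turns None F [ 0.34  0.49 -3.43] Tz [-0.058 -0.034  0.097] grip 0.456 q7 -0.52
```

```bash
python3 -m jog '[[[0,0.22,-0.3,0,0],[0,0.45,-0.6,0,0],[0,0.6,-0.8,0,0],[0,0.6,-0.8,0,0],[0,0.6,-0.8,0,0],[0,0.6,-0.8,0,0],[0,0.6,-0.8,0,0],[0,0.6,-0.8,0,0],[0,0.45,-0.6,0,0],[0,0.3,-0.4,0,0]]]' 30
python3 -m jog '[[[0,0.14,-0.2,0,0],[0,0,0,0.3,0],[0,0,0,0.6,0],[0,0,0,0.8,0],[0,0,0,0.8,0],[0,0,0,0.5,0],[0,0,0,0.3,0],[0,0,0,0.2,0],[0,0,0,0,0],[0,0,0,0,0]]]' 30
python3 - <<'E'
from h import *
go(.412,.304,.0877)
E
```

```text
time: 29.68
position: [0.4137, 0.2992, 0.2706]
tool_rot: [2.568, 1.809, -0.002]
ft_force: [0.2, -0.6, -3.0]
grip_width: 0.452
time: 30.92
position: [0.4127, 0.3044, 0.1318]
tool_rot: [2.573, 1.802, 0.002]
ft_force: [-0.4, 0.6, -3.6]
grip_width: 0.45
t 30.93 pos [0.4127 0.3044 0.1318] head 70.0 tilt -1.0 units [-0.016 -0.014  1.103] turns None F [-0.42  0.59 -3.65] Tz [0.002 0.018 0.021] grip 0.45 q7 -1.14
```

```bash
python3 -m jog '[[[0,0,0,0.3,0],[0,0,0,0.35,0],[0,0,0,0.25,0],[0,0,0,0.1,0],[0,0,0,0.03,0],[0,0,0,0.02,0],[0,0,0,0.02,0],[0,0,0,0.015,0],[0,0,0,0,0]]]' 30
python3 - <<'E'
from h import *
go(.412,.304,.0874)
E
```

```text
time: 32.05
position: [0.4123, 0.3041, 0.0878]
tool_rot: [2.573, 1.802, 0.0]
ft_force: [0.5, 0.0, -3.0]
grip_width: 0.451
t 32.05 pos [0.4123 0.3041 0.0878] head 70.0 tilt -1.0 units [-0.004 -0.006  0.01 ] turns None F [ 0.53  0.05 -2.95] Tz [-0.003 -0.02  -0.074] grip 0.451 q7 -1.19
```

```bash
python3 -m jog '[[[0,0,0,0.015,0],[0,0,0,0.01,0],[0,0,0,0,0],[0,0,0,0,0]]]' 30
```

```text
time: 32.55
position: [0.4127, 0.3043, 0.0876]
tool_rot: [2.573, 1.802, 0.001]
ft_force: [-1.1, -1.9, 5.8]
grip_width: 0.456
```

Touched down; release and rise.

```bash
python3 -m jog '[[[0.65,0,0,0,0],[0.65,0,0,0,0],[0.65,0,0,0,0],[0.65,0,0,-0.3,0],[0.65,0,0,-0.6,0],[0.8,0,0,-0.9,0],[1,0,0,-0.9,0],[1,0,0,-0.9,0],[1,0,0,-0.9,0],[1,0,0,-0.4,0]]]' 30
python3 -m jog '[[[1,0,0.5,0,0],[1,0,0.9,0,0],[1,0,0.9,0,0],[1,0,0.9,0,0],[1,0,0.5,0,0],[1,0,0,0,0]]]' 30
python3 - <<'E'
from h import *
caps(n="top",name="t9"); caps(.055,.085,n="top",mina=150); caps(.012,.03,n="top",mina=1000); caps(.185,.2,n="top",mina=5); go(0,0)
E
```

```text
time: 33.8
position: [0.4127, 0.3049, 0.2853]
tool_rot: [2.572, 1.802, 0.006]
ft_force: [-0.5, -1.0, -0.1]
grip_width: 0.99
time: 34.55
position: [0.5521, 0.2521, 0.2807]
tool_rot: [-2.574, -1.798, 0.005]
ft_force: [-0.6, -0.5, -0.6]
grip_width: 1.0
[470 194  26  25 497] z 0.1139 c [ 0.5772 -0.2997] [0.039 0.039] 83.1
[353 345  26  26 509] z 0.1106 c [ 0.3313 -0.0942] [0.04  0.041] 21.9
[234 348  25  25 493] z 0.1107 c [0.3327 0.1004] [0.039 0.039] 89.1
[ 352  123   63   76 3460] z 0.0723 c [ 0.6718 -0.1444] [0.123 0.092] 10.0
[ 442  180   81  153 1173] z 0.0599 c [ 0.4989 -0.3091] [0.26  0.103] 5.5
[459 196  33  30 394] z 0.0725 c [ 0.5777 -0.3005] [0.048 0.048] 3.2
[113 215  20  30 293] z 0.0715 c [0.558  0.3154] [0.017 0.047] 69.8
[346 339  35  32 292] z 0.0702 c [ 0.3305 -0.0945] [0.05  0.048] 73.4
[235 340  32  37 284] z 0.0702 c [0.3328 0.1007] [0.048 0.047] 61.5
[ 210  140   44   66 2812] z 0.0191 c [0.6685 0.1318] [0.08  0.123] 88.9
[295 284  10  22  81] z 0.1889 c [0.4338 0.0112] [0.006 0.034] 65.2
t 34.75 pos [0.5499 0.2548 0.2829] head 70.2 tilt -1.0 units [-1.0658e+01 -1.0770e+01  1.0000e-03] turns None F [-0.27 -0.09  0.52] Tz [ 0.089 -0.018 -0.018] grip 1.001 q7 -0.97
```

View pics/t9.png

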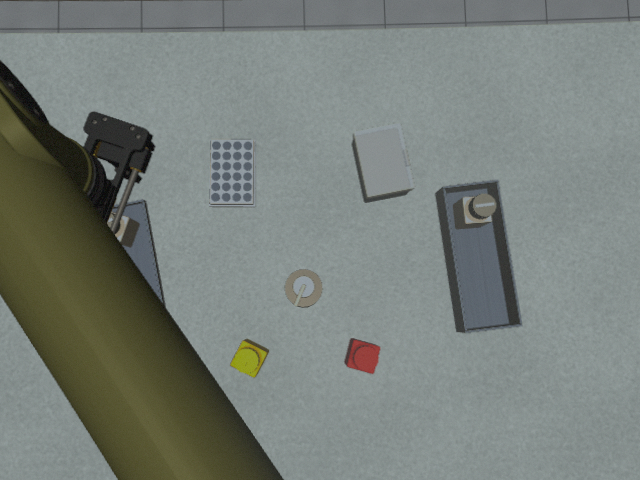

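The bottle in the carrier (483,206) stands upright and the bystanders are unmoved, but the arm hides the tray. I'll move it aside and look again.

```bash
python3 -m jog '[[[1,-0.5,0,0,0],[1,-0.9,0.3,0,0],[1,-0.9,0.3,0,0],[1,-0.9,0.3,0,0],[1,-0.9,0.3,0,0],[1,-0.9,0.3,0,0],[1,-0.9,0.3,0,0],[1,-0.5,0,0,0],[1,0,0,0,0],[1,0,0,0,0]]]' 30
python3 - <<'E'
from h import *
caps(n="top",name="t10"); caps(.055,.085,n="top",mina=150);go(0,0)
E
```

```text
time: 36.0
position: [0.5314, -0.0098, 0.2831]
tool_rot: [2.571, 1.805, 0.001]
ft_force: [0.3, -0.3, 0.7]
grip_width: 1.0
[470 194  26  25 500] z 0.1137 c [ 0.578  -0.3003] [0.04  0.039] 44.1
[ 92 211  27  25 519] z 0.1138 c [0.5632 0.3306] [0.039 0.038] 2.5
[108 302  27  25 533] z 0.1138 c [0.4128 0.3025] [0.039 0.039] 75.1
[234 348  25  25 491] z 0.1108 c [0.3329 0.1004] [0.039 0.038] 84.1
[ 389  123   26   71 1269] z 0.0724 c [ 0.6758 -0.1689] [0.124 0.041] 5.4
[ 442  180   81  153 1165] z 0.06 c [ 0.4989 -0.309 ] [0.261 0.103] 5.5
[459 196  33  30 393] z 0.0723 c [ 0.5776 -0.3006] [0.048 0.049] 3.6
[ 94 211  39  33 389] z 0.0727 c [0.5633 0.3305] [0.049 0.048] 69.6
[115 298  33  34 408] z 0.0733 c [0.4124 0.3016] [0.049 0.049] 8.7
[235 340  32  37 284] z 0.0702 c [0.3328 0.1007] [0.048 0.047] 61.6
t 36.1 pos [ 0.5315 -0.0098  0.2829] head 70.2 tilt -1.0 units [-4.2750e+00 -1.2584e+01 -6.0000e-03] turns None F [0.09 0.29 0.46] Tz [ 0.051 -0.093 -0.037] grip 1.001 q7 -0.41
```

View pics/t10.png

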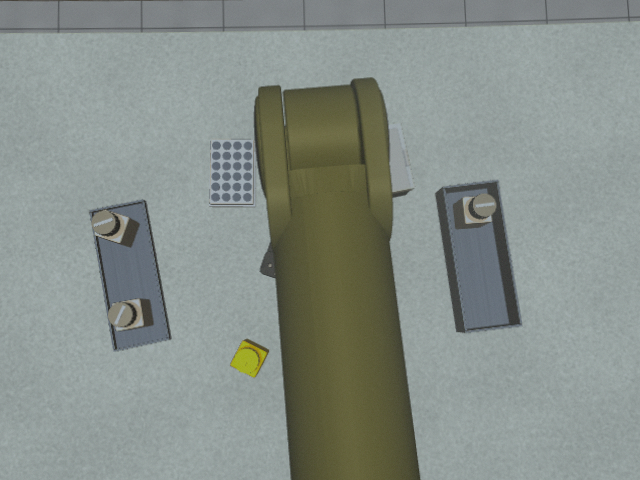

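Both tray bottles, at (105,223) and (123,314), and the carrier bottle stand upright with their tops at 0.114 m. The bars in the tray are clearly skewed to the bodies (loose), and the bar in the carrier is aligned (tight).

```bash
python3 -c "
from bench import job; print(job.close_job())"
```

```text
the job is handed in; nothing more can be done
None
```

I twisted all three caps, sorted the bottles by the result, and handed the job in at about 36 s of the 72 s allowed. The job gave no verdict.

| Bottle at the start | Twist | What the body did | Result | Now in |
|---|---|---|---|---|
| (0.458, -0.138) | 40° | stayed put | loose | tray |
| (0.601, 0.016) | 35° | stayed put | loose | tray |
| (0.450, 0.114) | 30° | turned about 25° with the cap | tight | carrier |

**Last checks:** all three cap tops measured 0.114 m high, as expected for bottles standing upright on the 4 mm floors. In the final picture the white bars are skewed to the bodies in the tray and aligned in the carrier, which agrees with the twist results. The wash bottle, tip box and well plate measured within about 1 mm of where they started. The wash bottle and most of the tip box were hidden by the arm in the last picture, so that check comes from the one before it.

**Disagreements:**
- One early wrist-camera reading, taken while the arm was still settling, was about 7 mm off the top camera. Repeated at rest, it agreed within about 2 mm.
- On the first bottle the jaws had not quite closed when the twist began. The grip completed during the turn, and the pictures still showed the cap turning without the body.

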